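# Right the fallen solvent bottle on a phone-repair bench

## Task

The square white solvent bottle has fallen over on the blue repair mat. Pick it up, turn it upright and stand it on its base in the middle of the round steel drip plate, without dropping it. Leave the two standing containers, the pump bottle and the jar, where they are.

Things in the scene. Friction and masses are not known exactly. Their poses are not given: they have to be found in the camera images.
- bottle_mid (a point): Fallen white plastic bottle, 0.16 kg: square body 44 x 44 x 90 mm long, then tapered shoulder, 27 mm round cap and thin spout, 140 mm in all. Lies on a flat side on the rigid blue mat (3 mm thick, top at z = 0.003). Point: centre of the square body, on the axis, 45 mm from the base. Its x axis runs from base to spout (level at first, up when it stands); y, z are square to the flat sides.
- plate_top (a point): Round polished steel drip plate, 110 mm across and 5 mm thick, fixed flat on the mat. The point is the centre of its flat top face; z is up. A bottle standing on it has its bottle_mid 45 mm above this point.
- pump_bottle_mid (a point): Standing round white pump-dispenser bottle with a steel dish on top, 54 mm across, 117 mm tall, loose on the mat beyond the work. The point is on its axis, half-way up; z is up. To be left alone.
- flux_jar_mid (a point): Standing squat round white jar with a screw lid, 51 mm across, 62 mm tall, loose on the mat beyond the work. The point is on its axis, half-way up; z is up. To be left alone. (The phone lying flat between bottle and plate, 155 x 74 x 8 mm, and the screwdriver on the mat have no part in the job.)
Mind the look-alikes: they are no part of the job. What is shaped like the part that bears bottle_mid but pink or yellow is not meant. Leave any turquoise look-alike of the part that bears plate_top alone.

How it is judged:
At the end, for the whole second after the job is handed in: The square bottle stands on its base on the drip plate, spout up within about 10 degrees, its axis within 22 mm of the plate's centre, released and at rest; the pump bottle and the jar are within 25 mm of where they stood (angle between bottle_mid's own x axis and vertical below 0.18 rad and horizontal distance between bottle_mid and plate_top below 0.022 m and z of bottle_mid in the frame of plate_top between 0.038 and 0.052 m and linear speed of bottle below 0.02 m/s and distance of each of pump_bottle_mid, flux_jar_mid from where it was at the start of the episode below 0.025 m); the robot touches nothing.
It fails at once if the bottle is dropped: it falls freely faster than 0.6 m/s (linear speed of bottle above 0.6 m/s and contact force between bottle and the fingers below 0.05 N).
It fails at once if the pump bottle or the jar is tipped by more than 25 degrees or shifted by more than 25 mm (angle between any of pump_bottle_mid, flux_jar_mid's own z axis and vertical above 0.44 rad or distance of any of pump_bottle_mid, flux_jar_mid from where it was at the start of the episode above 0.025 m).
It also fails if it takes over 38 s, if anything falls off the work surface, if the arm or the gripper's body presses on something with over 40 N, if the wrist force passes 120 N, or if a joint passes its speed limit or range.

## Robot

A 6-joint arm with a two-finger parallel gripper is mounted at the origin on the work surface. World frame = base frame: x ahead of the robot, y to its left, z up, the work surface at z = 0. Lengths are in m, angles in rad, forces in N, time in s.
With the tool pointing down it reaches from about 0.4 to 0.825 m from the base axis. Payload 7 kg.
Tool frame: the origin (TCP) lies midway between the tips of the shut fingers; the grasp point (between the pads) lies hold_point_z behind it (hold_point_z is the distance from the TCP to the grasp point, in m); z points along the fingers, y is the line along which they close (so a half turn about z gives the same grasp; the last joint's range is limited). The gripper opens to 88 mm and grips with 3 to 60 N. Pads are 19 mm wide; open, the fingers measure 130 mm over their backs; the gripper's body (78 mm by 193 mm) begins 47 mm behind the grasp point.
Start: joints at [-1.053, 0.359, 0.012, 0, -1.224, -0.288], TCP at [0.154, -0.657, 0.227] pointing down, gripper open.
Joint ranges: [-3.07, 3.07], [-1.43, 2.12], [-1.02, 1.25], [-3.03, 1.67], [-3.05, -0], [-3.03, 3.03]. Speed limits (rad/s): [2.39, 2.39, 3.01, 3.14, 3.14, 3.14].

## Interface

Orientations are given as [roll, pitch, yaw] about the fixed x, y, z axes, in that order (R = Rz(yaw) Ry(pitch) Rx(roll)).
In Python, from station import * gives the robot as it stands.
- The arm moves only by the tool apply_moves, never from a script. Its argument "steps" is a list of rows, each an object with "translation": the shift along the world's x, y, z scaled (see below), a list of three; "rotation": the turn, a rotation vector about the world's x, y, z scaled (see below), a list of three. A call has exactly 10 rows; each row is the pose to reach, as a shift and turn from the pose commanded when the call began; what a row does not reach only later rows make up. The controller multiplies each number of a shift by 250 mm and each number of a turn by 30 degrees. A row lasts 1/12 s, in which the tool goes at most 41.7 mm and 7.16 degrees, less where a joint would pass 70% of its speed; a pose out of reach is approached as far as the arm can. A call with a number of a shift or a turn outside -1 to 1 is refused whole. A call with a gripper value outside its range is refused whole. "jaw" is the closure, from -1 (fully open) to 1 (shut), so that 0 is half open, set as the call begins (left out, the last holds). The fingers move at their own pace and stop on an object; "newtons" is the grip in N (left out, the last holds). Time passes only in rows, so rows that repeat a pose let the fingers close, or fill a call up. It gives the time, the measured TCP pose, the force, the opening and the grip force at its end, in the units of the state.
- get_state(): the state, without advancing time (a new reading comes with each control period).
- grab_frame(name): name is "scene" or "top" or "wrist"; returns the picture (480x640x3 uint8, blue, green, red); there is no depth.
- camera_model(name): a dict with "fx", "fy", "cx", "cy" (pixels), "xyz" and "rotation" of the camera in the world. Camera axes: x right, y down, z forward; pixel columns grow to the right and rows downward; lengths in m; the calibration is good to about 2 mm. A picture is of the moment at which its call begins: read the wrist's pose just before it. camera_model takes no time and is no camera call; for the wrist camera it gives the pose at the moment of the call.
- job_done(): hands the job in; it is judged then, once.
The state is a dict: "t": time; "q": joint angles; "qd": joint speeds; "joint_efforts": joint torques, N m; "eef_pos": TCP position; "ee_rot": TCP orientation; "force": force on the tool from outside, world axes, zero at the start; "moment": the same for the moment, N m; "width": finger opening in m; "gripper_force": force on a finger pad.
Only numpy, scipy, OpenCV 4.12 (cv2) and the standard library are available. Lean on these libraries where they do the work, as an engineer would, in place of code of your own. Each camera call takes 0.05 s, during which the arm holds its last target. There are 200 camera calls.

## Working session

There is one attempt and no reset: what is moved stays moved. The work goes in short steps, Python scripts to look and compute and a tool call to move; the robot and the scene stay as the last step left them, time stands still between calls to the robot, and variables do not carry over. Pictures are saved under pics/ and viewed, at most 10 in all, crops included, and the job is handed in when it is done.

Besides the shell and the picture viewer there is one more tool, called after "Call:" as a command line: name --argument value ..., lists and objects as JSON in quotes. apply_moves: Moves the arm, as the interface text tells. Shifts and turns lie within -1 to 1; 1 stands for 250 mm of shift or 30 degrees of turn. Its arguments: {"type":"object","properties":{"steps":{"type":"array"},"jaw":{"type":"number"},"newtons":{"type":"number"}},"required":["steps"]}

```bash
mkdir -p pics; python3 - <<'E'
from station import *
import cv2,json
s=get_state();print({k:s[k] for k in('t','eef_pos','ee_rot','width')}, globals().get('hold_point_z'))
for n in('scene','top'):
    cv2.imwrite(f'pics/{n}0.png',grab_frame(n));print(n,camera_model(n))
E
ls
```

```text
{'t': 0.0, 'eef_pos': array([ 0.15359621, -0.65681271,  0.22564823]), 'ee_rot': array([ 3.13998691e+00, -1.69150070e-04, -2.91192307e+00]), 'width': 0.0878254176056301} 0.0188
scene {'fx': 440.91967161925504, 'fy': 440.91967161925504, 'cx': 316.5511427970445, 'cy': 243.09355124281615, 'xyz': array([ 0.94877926, -0.48655515,  0.80786437]), 'rotation': array([-2.40261255, -0.00410833,  0.73828711])}
top {'fx': 475.69351746390777, 'fy': 475.69351746390777, 'cx': 315.853860611318, 'cy': 234.20192597528734, 'xyz': array([0.34741577, 0.00870231, 0.9523331 ]), 'rotation': array([-2.98243773,  0.01002879, -1.5565031 ])}
pics
```

View pics/top0.png

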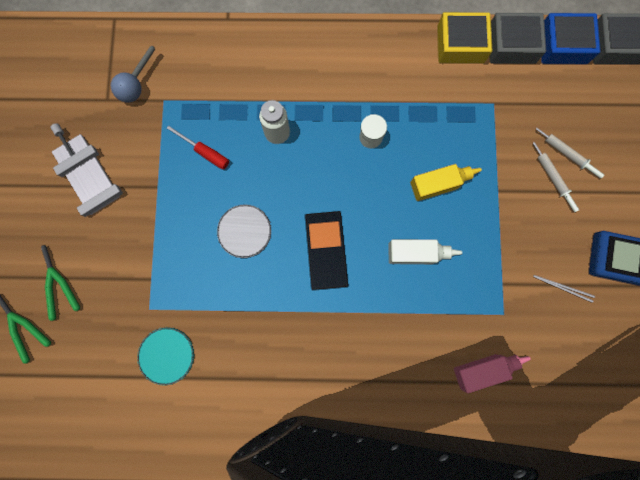

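View pics/scene0.png

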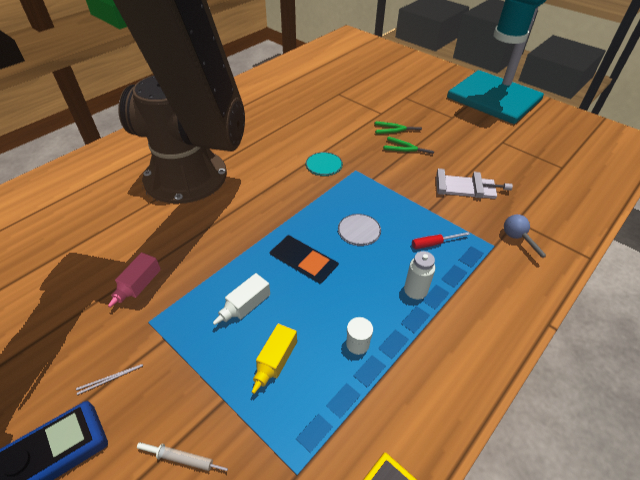

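Top view: the white bottle is at (415,252), spout to the right (460,253). Its look-alikes are yellow (440,182) and pink (488,373). The steel plate is at (244,231) and its turquoise look-alike at (166,356). The white bottle and grey plate, both on the mat, fit the description. Next I measure them and confirm in one crop.

```bash
cat > h.py <<'E'
from station import *
import cv2,numpy as np
from scipy.spatial.transform import Rotation as R
def cast(c,uv,z):
    uv=np.atleast_2d(uv).astype(float); M=R.from_euler('xyz',c['rotation']).as_matrix()
    d=np.c_[(uv[:,0]-c['cx'])/c['fx'],(uv[:,1]-c['cy'])/c['fy'],np.ones(len(uv))]@M.T
    return c['xyz']+d*((z-c['xyz'][2])/d[:,2])[:,None]
def proj(c,p):
    M=R.from_euler('xyz',c['rotation']).as_matrix(); q=(np.atleast_2d(p)-c['xyz'])@M
    return np.c_[q[:,0]/q[:,2]*c['fx']+c['cx'],q[:,1]/q[:,2]*c['fy']+c['cy']]
E
python3 - <<'E'
from h import *
for n,bw,pw in(('top',(375,225,475,280),(205,195,285,270)),('scene',(205,265,280,335),(330,205,390,250))):
    im=cv2.imread(f'pics/{n}0.png');c=camera_model(n);hsv=cv2.cvtColor(im,cv2.COLOR_BGR2HSV)
    for nm,w,vmin,z in(('bottle',bw,225 if n=='top' else 150,.047),('plate',pw,90,.008)):
        x0,y0,x1,y1=w
        m=np.zeros(im.shape[:2],np.uint8); m[y0:y1,x0:x1]=((hsv[...,1]<70)&(hsv[...,2]>vmin))[y0:y1,x0:x1]*255
        if nm=='bottle' and n=='top': 
            print('V row',hsv[252,385:470:4,2],'V col',hsv[232:274:2,415,2])
        k=max(cv2.findContours(m,0,2)[0],key=cv2.contourArea)
        P=cast(c,k[:,0],z)[:,:2].astype(np.float32)
        if nm=='plate':print(n,nm,cv2.minEnclosingCircle(P))
        else:
            print(n,nm,cv2.minAreaRect(P)); 
            if n=='top':
                o=cv2.morphologyEx(m,cv2.MORPH_OPEN,np.ones((17,17),np.uint8))
                k=max(cv2.findContours(o,0,2)[0],key=cv2.contourArea)
                r=cv2.minAreaRect(cast(c,k[:,0],z)[:,:2].astype(np.float32));print('body',r,cv2.boxPoints(r))
im=cv2.imread('pics/top0.png')[190:300,200:500]
cv2.imwrite('pics/crop.png',cv2.resize(im,None,fx=2.6,fy=2.6,interpolation=cv2.INTER_CUBIC))
E
```

```text
V row [176 111 237 238 239 238 238 238 238 239 239 237 237 226 199 236 238 230
 230 218 172 168] V col [174 176 173 166 226 238 239 238 238 238 238 239 238 238 236 102 145 175
 175 176 176]
top bottle ((0.4644514322280884, -0.16934116184711456), (0.03857040032744408, 0.08600354939699173), 0.7584149241447449)
body ((0.4634651839733124, -0.1694197803735733), (0.036629900336265564, 0.08324312418699265), 0.7351281046867371) [[ 0.44461775 -0.12803662]
 [ 0.44568574 -0.2112729 ]
 [ 0.48231262 -0.21080294]
 [ 0.48124462 -0.12756667]]
top plate ((0.5046371817588806, 0.16560769081115723), 0.0547378845512867)
scene bottle ((0.4672952890396118, -0.19943827390670776), (0.04657871276140213, 0.1458151638507843), 2.2852890491485596)
scene plate ((0.5074072480201721, 0.1633625477552414), 0.054792966693639755)
```

View pics/crop.png

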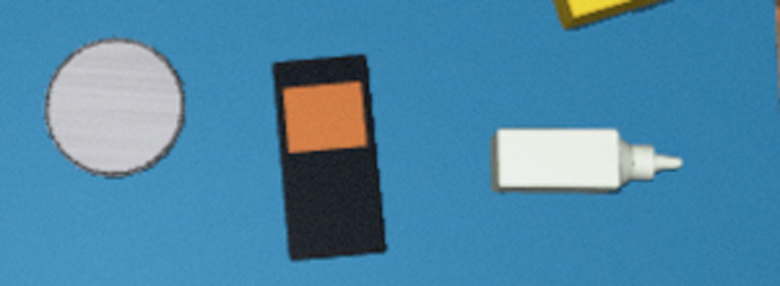

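The crop confirms the plain white bottle (body 496–618 px, spout right at 680) and the grey plate at (115,108). Bottle body is near (0.464, −0.170) with its axis along −y. The plate is near (0.506, 0.1645).

Plan: grasp with the hand leaning 30° over the spout, then turn the bottle −90° so the hand ends 30° above level.

Call:
apply_moves --steps '[{"translation":[0.1,0.17,0],"rotation":[0,0,0.21]},{"translation":[0.2,0.33,0],"rotation":[0,0,0.43]},{"translation":[0.3,0.5,0],"rotation":[0,0,0.64]},{"translation":[0.41,0.66,0],"rotation":[0,0,0.86]},{"translation":[0.51,0.83,0],"rotation":[0,0,1]},{"translation":[0.6,1,0],"rotation":[0,0,1]},{"translation":[0.7,1,0],"rotation":[0,0,1]},{"translation":[0.7,1,0],"rotation":[0,0,1]},{"translation":[0.7,1,0],"rotation":[0,0,1]},{"translation":[0.7,1,0],"rotation":[0,0,1]}]' --jaw -1

```text
t: 0.93
eef_pos: [0.3294, -0.4064, 0.2264]
ee_rot: [3.141, 0.0, -2.386]
force: [-0.5, -0.9, 0.5]
width: 0.0879
gripper_force: 0.0
```

Call:
apply_moves --steps '[{"translation":[0.1,0.17,0],"rotation":[0,0,0.21]},{"translation":[0.2,0.33,0],"rotation":[0,0,0.43]},{"translation":[0.3,0.5,0],"rotation":[0,0,0.64]},{"translation":[0.4,0.66,0],"rotation":[0,0,0.86]},{"translation":[0.54,0.83,0],"rotation":[0,0,1]},{"translation":[0.54,0.98,0],"rotation":[0,0,1]},{"translation":[0.54,0.98,0],"rotation":[0,0,1]},{"translation":[0.54,0.98,0],"rotation":[0,0,1]},{"translation":[0.54,0.98,0],"rotation":[0,0,1]},{"translation":[0.54,0.98,0],"rotation":[0,0,1]}]'

```text
t: 1.77
eef_pos: [0.4633, -0.1629, 0.2263]
ee_rot: [3.141, -0.0, -1.865]
force: [1.2, 0.7, -0.0]
width: 0.0873
gripper_force: 0.0
```

Call:
apply_moves --steps '[{"translation":[0,0,-0.1],"rotation":[0,0,0.2]},{"translation":[0,0,-0.2],"rotation":[0,0,0.4]},{"translation":[0,0,-0.2],"rotation":[0,0,0.58]},{"translation":[0,0,-0.2],"rotation":[0,0,0.58]},{"translation":[0,0,-0.2],"rotation":[0,0,0.58]},{"translation":[0,0,-0.2],"rotation":[0,0,0.58]},{"translation":[0,0,-0.2],"rotation":[0,0,0.58]},{"translation":[0,0,-0.2],"rotation":[0,0,0.58]},{"translation":[0,0,-0.2],"rotation":[0,0,0.58]},{"translation":[0,0,-0.2],"rotation":[0,0,0.58]}]'

```text
t: 2.6
eef_pos: [0.4639, -0.1622, 0.1769]
ee_rot: [-3.141, 0.0, -1.561]
force: [0.1, 0.0, 0.3]
width: 0.0876
gripper_force: 0.0
```

```bash
python3 - <<'E'
from h import *
s=get_state();print(s['t'],s['eef_pos'],np.degrees(s['ee_rot']),s['q'])
c=camera_model('wrist');im=grab_frame('wrist');cv2.imwrite('pics/w1.png',im);print(c)
print(proj(c,[[.464,-.125,.047],[.464,-.215,.047],[.464,-.265,.025]]))
E
```

```text
2.6 [ 0.46388178 -0.16223571  0.17687927] [-1.79961544e+02  9.86886194e-04 -8.94612433e+01] [ 6.45209633e-02  9.52868983e-02 -4.55818481e-01  2.32243220e-05
 -1.01901983e+00 -5.51300582e-02]
{'fx': 347.6709169851568, 'fy': 347.6709169851568, 'cx': 309.30254774269565, 'cy': 240.15726134200554, 'xyz': array([ 0.46422205, -0.24111209,  0.33420068]), 'rotation': array([ 2.84570553e+00,  3.61586286e-04, -3.13223298e+00])}
[[308.44528037 270.93730053]
 [309.40289312 167.79167263]
 [309.9735969  104.11484146]]
```

View pics/w1.png

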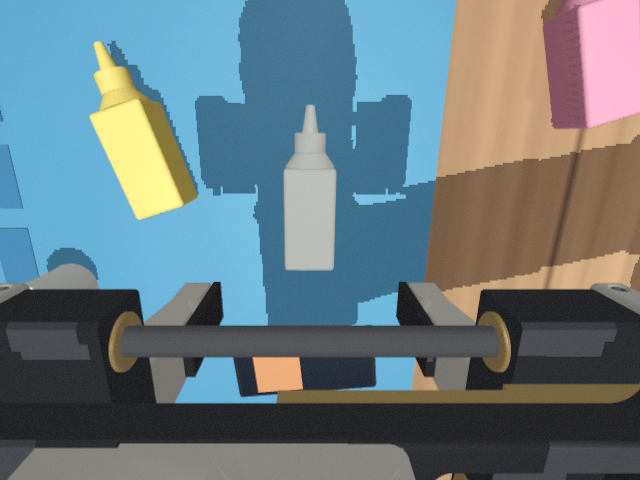

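The wrist view shows the white bottle centred: body columns 284–336, base at row 270, spout at row 105. This matches the projected estimate. Next I tilt, descend and grip.

Call:
apply_moves --steps '[{"translation":[0,0,-0.05],"rotation":[0.2,0,0]},{"translation":[0,0,-0.1],"rotation":[0.4,0,0]},{"translation":[0,0,-0.15],"rotation":[0.6,0,0]},{"translation":[0,0,-0.2],"rotation":[0.8,0,0]},{"translation":[0,0,-0.25],"rotation":[1,0,0]},{"translation":[0,0,-0.3],"rotation":[1,0,0]},{"translation":[0,0,-0.3],"rotation":[1,0,0]},{"translation":[0,0,-0.3],"rotation":[1,0,0]},{"translation":[0,0,-0.3],"rotation":[1,0,0]},{"translation":[0,0,-0.3],"rotation":[1,0,0]}]'

```text
t: 3.48
eef_pos: [0.4643, -0.1615, 0.103]
ee_rot: [-3.133, 0.522, -1.556]
force: [-0.3, 0.3, 0.1]
width: 0.0877
gripper_force: 0.0
```

Call:
apply_moves --steps '[{"translation":[0,0.002,-0.05],"rotation":[0,0,0]},{"translation":[0,0.005,-0.1],"rotation":[0,0,0]},{"translation":[0,0.005,-0.15],"rotation":[0,0,0]},{"translation":[0,0.005,-0.2],"rotation":[0,0,0]},{"translation":[0,0.005,-0.25],"rotation":[0,0,0]},{"translation":[0,0.005,-0.3],"rotation":[0,0,0]},{"translation":[0,0.005,-0.33],"rotation":[0,0,0]},{"translation":[0,0.005,-0.35],"rotation":[0,0,0]},{"translation":[0,0.005,-0.35],"rotation":[0,0,0]},{"translation":[0,0.005,-0.35],"rotation":[0,0,0]}]'

```text
t: 4.32
eef_pos: [0.4637, -0.1611, 0.0139]
ee_rot: [-3.136, 0.524, -1.56]
force: [0.6, 0.2, 0.2]
width: 0.0876
gripper_force: 0.0
```

Call:
apply_moves --steps '[{"translation":[0,0,0],"rotation":[0,0,0]},{"translation":[0,0,0],"rotation":[0,0,0]},{"translation":[0,0,0],"rotation":[0,0,0]},{"translation":[0,0,0],"rotation":[0,0,0]},{"translation":[0,0,0],"rotation":[0,0,0]},{"translation":[0,0,0],"rotation":[0,0,0]},{"translation":[0,0,0],"rotation":[0,0,0]},{"translation":[0,0,0],"rotation":[0,0,0]},{"translation":[0,0,0],"rotation":[0,0,0]},{"translation":[0,0,0],"rotation":[0,0,0]}]' --jaw 1 --newtons 20

```text
t: 5.15
eef_pos: [0.4638, -0.161, 0.0142]
ee_rot: [-3.136, 0.524, -1.559]
force: [0.2, 0.3, 2.1]
width: 0.044
gripper_force: 20.0
```

Width is 44 mm at 20 N, so the bottle is held. Lift and start turning.

Call:
apply_moves --steps '[{"translation":[0,0,0.05],"rotation":[0,0,0]},{"translation":[0,0,0.12],"rotation":[0,0,0]},{"translation":[0,0,0.2],"rotation":[0,0,0]},{"translation":[0,0,0.3],"rotation":[0,0,0]},{"translation":[0,0,0.4],"rotation":[0,0,0]},{"translation":[0,0,0.5],"rotation":[0,0,0]},{"translation":[0,0,0.6],"rotation":[0,0,0]},{"translation":[0,0,0.7],"rotation":[0,0,0]},{"translation":[0,0,0.75],"rotation":[0,0,0]},{"translation":[0,0,0.75],"rotation":[0,0,0]}]'

```text
t: 5.98
eef_pos: [0.4648, -0.1617, 0.205]
ee_rot: [-3.13, 0.521, -1.556]
force: [-0.2, -0.9, -1.9]
width: 0.044
gripper_force: 20.0
```

Call:
apply_moves --steps '[{"translation":[0,0.08,0],"rotation":[-0.12,0,0]},{"translation":[0,0.16,0],"rotation":[-0.24,0,0]},{"translation":[0,0.24,0],"rotation":[-0.36,0,0]},{"translation":[0,0.32,0],"rotation":[-0.48,0,0]},{"translation":[0,0.4,0],"rotation":[-0.6,0,0]},{"translation":[0,0.48,0],"rotation":[-0.72,0,0]},{"translation":[0,0.56,0],"rotation":[-0.84,0,0]},{"translation":[0,0.6,0],"rotation":[-1,0,0]},{"translation":[0,0.6,0],"rotation":[-1,0,0]},{"translation":[0,0.6,0],"rotation":[-1,0,0]}]'

```text
t: 6.82
eef_pos: [0.4625, -0.0092, 0.2003]
ee_rot: [3.139, -0.0, -1.556]
force: [0.6, 0.1, -1.5]
width: 0.044
gripper_force: 20.0
```

Call:
apply_moves --steps '[{"translation":[0,0.08,0],"rotation":[-0.12,0,0]},{"translation":[0,0.16,0],"rotation":[-0.24,0,0]},{"translation":[0,0.24,0],"rotation":[-0.36,0,0]},{"translation":[0,0.32,0],"rotation":[-0.48,0,0]},{"translation":[0,0.4,0],"rotation":[-0.6,0,0]},{"translation":[0,0.4,0],"rotation":[-0.72,0,0]},{"translation":[0,0.4,0],"rotation":[-0.84,0,0]},{"translation":[0,0.4,0],"rotation":[-1,0,0]},{"translation":[0,0.4,0],"rotation":[-1,0,0]},{"translation":[0,0.4,0],"rotation":[-1,0,0]}]'

```text
t: 7.65
eef_pos: [0.4633, 0.0883, 0.1999]
ee_rot: [3.131, -0.524, -1.558]
force: [-0.2, 0.4, -1.1]
width: 0.0439
gripper_force: 20.0
```

```bash
python3 - <<'E'
from h import *
s=get_state();print(s['t'],s['eef_pos'],np.degrees(s['ee_rot']),s['q'],s['width'])
E
```

```text
7.65 [0.46333858 0.08829979 0.19992634] [179.41609346 -30.04721142 -89.2669327 ] [ 0.87944453  0.20374053 -0.52323395  0.3363872  -1.28157531 -1.03823983] 0.0439311223221769
```

Call:
apply_moves --steps '[{"translation":[0.02,0.03,0],"rotation":[-0.12,0,0]},{"translation":[0.04,0.06,0],"rotation":[-0.24,0,0]},{"translation":[0.06,0.1,0],"rotation":[-0.36,0,0]},{"translation":[0.08,0.14,0],"rotation":[-0.48,0,0]},{"translation":[0.1,0.18,0],"rotation":[-0.6,0,0]},{"translation":[0.12,0.21,-0.05],"rotation":[-0.72,0,0]},{"translation":[0.14,0.24,-0.12],"rotation":[-0.84,0,0]},{"translation":[0.171,0.262,-0.2],"rotation":[-1,0,0]},{"translation":[0.171,0.262,-0.3],"rotation":[-1,0,0]},{"translation":[0.171,0.262,-0.36],"rotation":[-1,0,0]}]'

```text
t: 8.48
eef_pos: [0.5061, 0.1529, 0.108]
ee_rot: [3.116, -1.048, -1.547]
force: [-0.7, -1.7, -1.6]
width: 0.0439
gripper_force: 20.0
```

```bash
python3 - <<'E'
from h import *
s=get_state();print(s['t'],s['eef_pos'],np.degrees(s['ee_rot']),s['q'],s['width'])
M=R.from_euler('xyz',s['ee_rot']).as_matrix();print(M[:,2], s['eef_pos']-.0188*M[:,2])
cv2.imwrite('pics/s2.png',grab_frame('scene'))
E
```

```text
8.4833 [0.50609923 0.15291439 0.1079527 ] [178.52226352 -60.04639345 -88.62243592] [ 1.00306694  0.68717084 -0.3937626   0.48236613 -1.47521198 -1.30131892] 0.043932835140189565
[-0.00495839 -0.86651146 -0.49913254] [0.50619245 0.16920481 0.11733639]
```

View pics/s2.png

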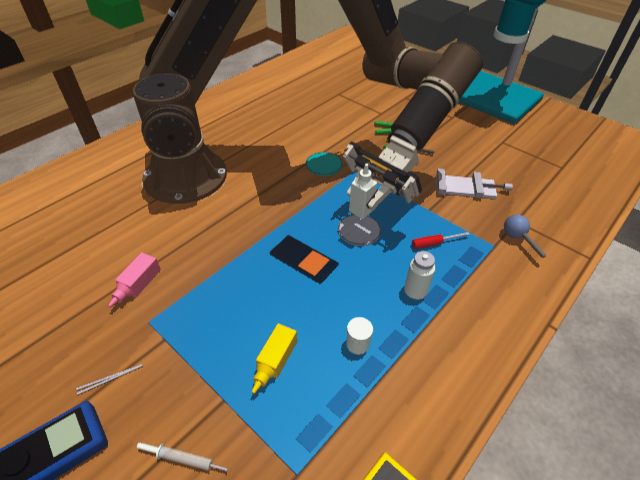

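The scene view shows the bottle upright in the jaws at (364,195), just above the plate at (359,231). Neighbours are untouched. I lower it, slowly at the end.

Call:
apply_moves --steps '[{"translation":[0,0,-0.04],"rotation":[0,0,0]},{"translation":[0,0,-0.08],"rotation":[0,0,0]},{"translation":[0,0,-0.12],"rotation":[0,0,0]},{"translation":[0,0,-0.16],"rotation":[0,0,0]},{"translation":[0,0,-0.19],"rotation":[0,0,0]},{"translation":[0,0,-0.21],"rotation":[0,0,0]},{"translation":[0,0,-0.225],"rotation":[0,0,0]},{"translation":[0,0,-0.235],"rotation":[0,0,0]},{"translation":[0,0,-0.24],"rotation":[0,0,0]},{"translation":[0,0,-0.24],"rotation":[0,0,0]}]'

```text
t: 9.37
eef_pos: [0.5065, 0.1546, 0.0515]
ee_rot: [3.124, -1.047, -1.551]
force: [0.1, 1.1, -1.3]
width: 0.0443
gripper_force: 20.0
```

Call:
apply_moves --steps '[{"translation":[0,0,-0.002],"rotation":[0,0,0]},{"translation":[0,0,-0.004],"rotation":[0,0,0]},{"translation":[0,0,-0.006],"rotation":[0,0,0]},{"translation":[0,0,-0.008],"rotation":[0,0,0]},{"translation":[0,0,-0.01],"rotation":[0,0,0]},{"translation":[0,0,-0.01],"rotation":[0,0,0]},{"translation":[0,0,-0.01],"rotation":[0,0,0]},{"translation":[0,0,-0.01],"rotation":[0,0,0]},{"translation":[0,0,-0.01],"rotation":[0,0,0]},{"translation":[0,0,-0.01],"rotation":[0,0,0]}]'

```text
t: 10.2
eef_pos: [0.5065, 0.1545, 0.0491]
ee_rot: [3.124, -1.047, -1.551]
force: [0.4, -0.3, -2.0]
width: 0.0439
gripper_force: 20.0
```

Call:
apply_moves --steps '[{"translation":[0,0,-0.002],"rotation":[0,0,0]},{"translation":[0,0,-0.004],"rotation":[0,0,0]},{"translation":[0,0,-0.006],"rotation":[0,0,0]},{"translation":[0,0,-0.008],"rotation":[0,0,0]},{"translation":[0,0,-0.01],"rotation":[0,0,0]},{"translation":[0,0,-0.012],"rotation":[0,0,0]},{"translation":[0,0,-0.014],"rotation":[0,0,0]},{"translation":[0,0,-0.016],"rotation":[0,0,0]},{"translation":[0,0,-0.016],"rotation":[0,0,0]},{"translation":[0,0,-0.016],"rotation":[0,0,0]}]'

```text
t: 11.03
eef_pos: [0.5065, 0.1545, 0.045]
ee_rot: [3.124, -1.047, -1.551]
force: [0.1, 0.5, -2.1]
width: 0.0439
gripper_force: 20.0
```

Call:
apply_moves --steps '[{"translation":[0,0,-0.001],"rotation":[0,0,0]},{"translation":[0,0,-0.002],"rotation":[0,0,0]},{"translation":[0,0,-0.003],"rotation":[0,0,0]},{"translation":[0,0,-0.004],"rotation":[0,0,0]},{"translation":[0,0,-0.005],"rotation":[0,0,0]},{"translation":[0,0,-0.006],"rotation":[0,0,0]},{"translation":[0,0,-0.006],"rotation":[0,0,0]},{"translation":[0,0,-0.006],"rotation":[0,0,0]},{"translation":[0,0,-0.006],"rotation":[0,0,0]},{"translation":[0,0,-0.006],"rotation":[0,0,0]}]'

```text
t: 11.87
eef_pos: [0.5065, 0.1545, 0.0445]
ee_rot: [3.125, -1.048, -1.551]
force: [-1.9, 1.9, 5.1]
width: 0.0439
gripper_force: 20.0
```

Contact: the vertical force went from −2 to +5 N close to the expected height. A quick look before release.

```bash
python3 - <<'E'
from h import *
a=grab_frame('scene')[150:270,300:440];c=grab_frame('wrist')
a=cv2.resize(a,(560,480),interpolation=2);cv2.imwrite('pics/s3.png',np.hstack([cv2.resize(a,(400,343)),cv2.resize(c,(400,300))[:].copy() if 0 else cv2.resize(c,(400,343))]))
E
```

```text
(no output)
```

View pics/s3.png

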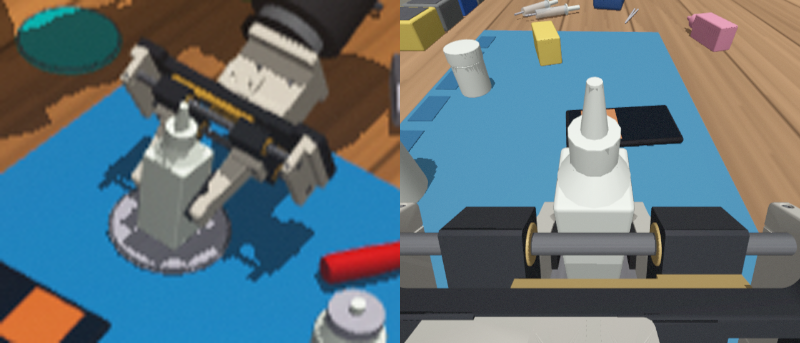

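The bottle stands upright and centred on the plate (base near (170,225) in the left crop). Release, then back out along the tool axis.

Call:
apply_moves --steps '[{"translation":[0,0,0],"rotation":[0,0,0]},{"translation":[0,0,0],"rotation":[0,0,0]},{"translation":[0,0,0],"rotation":[0,0,0]},{"translation":[0,0,0],"rotation":[0,0,0]},{"translation":[0,0,0],"rotation":[0,0,0]},{"translation":[0,0,0],"rotation":[0,0,0]},{"translation":[0,0,0],"rotation":[0,0,0]},{"translation":[0,0,0],"rotation":[0,0,0]},{"translation":[0,0,0],"rotation":[0,0,0]},{"translation":[0,0,0],"rotation":[0,0,0]}]' --jaw -1

```text
t: 12.8
eef_pos: [0.5065, 0.1545, 0.0436]
ee_rot: [3.125, -1.047, -1.551]
force: [-0.0, -0.4, 0.9]
width: 0.0878
gripper_force: 0.0
```

Call:
apply_moves --steps '[{"translation":[0,0.04,0.023],"rotation":[0,0,0]},{"translation":[0,0.08,0.046],"rotation":[0,0,0]},{"translation":[0,0.12,0.07],"rotation":[0,0,0]},{"translation":[0,0.17,0.1],"rotation":[0,0,0]},{"translation":[0,0.22,0.127],"rotation":[0,0,0]},{"translation":[0,0.28,0.16],"rotation":[0,0,0]},{"translation":[0,0.34,0.2],"rotation":[0,0,0]},{"translation":[0,0.4,0.23],"rotation":[0,0,0]},{"translation":[0,0.4,0.23],"rotation":[0,0,0]},{"translation":[0,0.4,0.23],"rotation":[0,0,0]}]'

```text
t: 13.63
eef_pos: [0.5065, 0.2564, 0.1015]
ee_rot: [3.126, -1.045, -1.551]
force: [1.1, -0.6, -0.5]
width: 0.0875
gripper_force: 0.0
```

```bash
python3 - <<'E'
from h import *
print(get_state()['t'],get_state()['force'])
a=grab_frame('scene')[140:320,280:480];b=grab_frame('top')[80:290,180:420]
cv2.imwrite('pics/s4.png',np.hstack([cv2.resize(a,(400,360)),cv2.resize(b,(400,360))]))
E
```

```text
13.6333 [ 1.07403942 -0.56232819 -0.45170613]
```

View pics/s4.png

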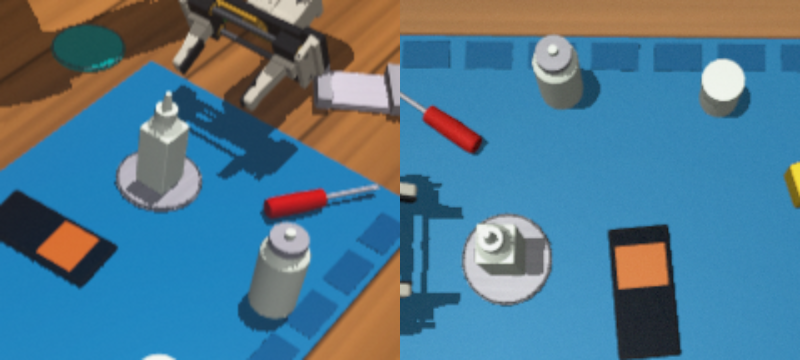

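The bottle stands free on the plate, and the pump bottle and jar are in place. I check the spout-tip offset by ray before handing in.

```bash
python3 - <<'E'
from h import *
p=cast(camera_model('top'),[233.4,218.8],.148)[0];print(p,p[:2]-[.506,.1645])
if np.hypot(*(p[:2]-[.506,.1645]))<.014: print(job_done())
E
```

```text
[0.50149496 0.16119335 0.148     ] [-0.00450504 -0.00330665]
the job is handed in; nothing more can be done
None
```

I stood the white bottle upright and released it on the steel drip plate, about 6 mm off centre by camera. The pump bottle and jar look undisturbed. I handed the job in at about 14 s, but no verdict was returned.

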